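# Press the office seal into a cork key tag and hold the press down

## Task

The cork key tag on the bed of the hand press is to get the office seal inside its scribed circle: slide the tag along the bed, without lifting it off, until the circle is centred under the die and the tag lies straight in line with the bed, then let go of it. Then pull the press's spring-return handle forward and down until its arms lie over the dark index ribs on the sides of the press head, no farther, and keep it there so that the cork takes the print: finish while still holding the handle at the mark. Leave the crockery, jars and other things round the press where they are.

Things in the scene. Friction and masses are not known exactly. Their poses are not given: they have to be found in the camera images.
- press: Hand-lever seal press, fixed. Origin on the counter under the die's axis; x points from its open front back to the column (x 58 to 102 mm), z up. Steel bed 14 mm above the counter, x -150 to +110 mm, 150 mm wide. Head: x -30 to +102 mm, y +-26 mm (lever arms to +-67 mm), 78 to 152 mm high, ram top at 185 mm. Index ribs: dark 30 mm bars on the discs at both sides of the head.
- die_face (a point): Centre of the lower face of the brass die (26 mm diameter) at the ram's foot. At rest 40 mm above the counter, 19 mm above the tag's top; comes down 20 mm per radian of the lever. The die is sprung in the ram: it meets the tag 0.15 rad before the mark, then gives way, pressing with about 8 to 15 N.
- tag: Loose cork key tag on the bed, 148 x 46 x 7 mm, about 40 g. Origin at its underside, 50 mm behind the circle; x points to its round head (radius 23 mm), z up. Square tail end, with eyelet and thin split ring, 75 mm behind the origin. Starts with the circle 30 to 60 mm in front of the die, up to 35 mm aside, turned up to 0.3 rad; its tail may stand out over the bed's front edge.
- circle (a point): Centre of the circle (30 mm diameter, a thin dark line) scribed on the tag's round head, half-way through the thickness; axes as the tag's.
- tail (a point): Point to hold the tag: on its middle line, 95 mm behind the circle, 30 mm from the tail end, half-way through the thickness; grip across the 46 mm width (the tag's y) with the fingertips just above the bed.
- press_lever (a joint): Angle of the handle in rad: 0 at rest (leaning 0.40 rad back from upright), grows as the handle is pulled forward, stopped at 1.40. The index mark is at 1.10, where the arms lean 0.70 rad forward of upright. A spring pulls it back to 0: at the bar it takes about 5 N to start and about 12 N at the mark.
- press_bar: Handle bar: ribbed black grip, 16 mm diameter, 100 mm long, level along the press's y between the ends of the handle's two arms. Origin at its middle. It swings on a 140 mm radius about the pivot: at rest 55 mm behind and 129 mm above it, at the mark 90 mm in front and 107 mm above. The grip revolves freely on its steel rod.
- pivot (a point): Middle of the handle's level hinge axis (along the press's y), fixed in the press 26 mm behind the die axis, 120 mm above the counter.
- creamer: Bystander: creamer tin, 55 mm across, 82 mm high, right of the press; origin under its middle.
- ramekin: Bystander: white dish, 102 mm across, 39 mm high, left of the press; origin under its middle.
- sugar_bowl: Bystander: glass sugar bowl, 77 mm across, 54 mm high, right of the saucer; origin under its middle.
- mug_a: Bystander: white mug upside down, 70 mm across, 90 mm high, on the right; origin under its middle.
- mug_b: Bystander: white mug upside down, like the other, behind it; origin under its middle.
- saucer: Bystander: saucer, 135 mm across, 15 mm high, front right; origin under its middle.
- honey_jar: Bystander: clear jar with a flat lid, 63 x 74 mm, 146 mm high, front left; origin under its middle.
- press_die: The brass die itself, a sprung round foot 22 mm high; its origin is the centre of its lower face, the same point as the point die_face.
Things that resemble listed ones, but are neither listed nor needed, are in the scene too. There is more than one size of the tag; the one meant has the size given above.

How it is judged (in metres and radians):
On the way:
1. the tag lies with its circle centred under the die (6 mm), straight (0.16 rad), let go, the handle still at rest (horizontal distance between circle and die_face below 0.006 m and angle between the x axis of tag and the x axis of press, either way round below 0.16 rad and value of joint press_lever below 0.12 rad and contact force between the fingers and tag below 0.2 N and angle between tag's own z axis and vertical below 0.06 rad), for 0.2 s.
At the end, for the whole second after the job is handed in: The circle is within 6 mm of the die axis and the tag within 0.16 rad of the bed's direction, the die presses on the tag with more than 4 N, and the fingers hold the handle bar with the lever at the mark, 1.10 rad +-0.08; the program ends holding it there (horizontal distance between circle and die_face below 0.006 m and angle between the x axis of tag and the x axis of press, either way round below 0.16 rad and value of joint press_lever between 1.02 and 1.18 rad and contact force between press_die and tag above 4 N and contact force between the fingers and press_bar above 2 N and contact force between the fingers and tag below 0.2 N); the arm keeps its last pose, push and grip.
It fails at once if the handle is pulled well past the mark (over 1.28 rad), which crushes the cork (value of joint press_lever above 1.28 rad).
It fails at once if the tag is lifted more than 20 mm off the bed (z of any of circle, tail in the frame of press above 0.0375 m).
It fails at once if a bystander is pushed more than 30 mm or tipped (distance of any of creamer, ramekin, sugar_bowl, mug_a, mug_b, saucer, honey_jar from where it was at the start of the episode above 0.03 m or angle between any of creamer, ramekin, sugar_bowl, mug_a, mug_b, saucer, honey_jar's own z axis and vertical above 0.5 rad).
It also fails if it takes over 54 s, if anything falls off the work surface, if the arm or the gripper's body presses on something with over 40 N, if the wrist force passes 120 N, or if a joint passes its speed limit or range.

## Robot

A 6-joint arm with a two-finger parallel gripper is mounted at the origin on a cart in front of the work surface, level with it; the furniture and walls round the work are solid. World frame = base frame: x ahead of the robot, y to its left, z up, the work surface at z = 0. Lengths are in m, angles in degrees, forces in N, time in s.
With the tool pointing down it reaches from about 0.4 to 0.825 m from the base axis. Payload 7 kg.
Tool frame: the origin (TCP) lies midway between the tips of the shut fingers; the grasp point (between the pads) lies 19 mm behind it; x points along the fingers, z is the direction in which the jaws open and shut, and the axes are right-handed (so a half turn about x gives the same grasp; the last joint's range is limited). The gripper opens to 88 mm and grips with 3 to 60 N. Pads are 19 mm wide; open, the fingers measure 130 mm over their backs; the gripper's body (78 mm by 193 mm) begins 47 mm behind the grasp point.
Start: joints at [-60.212, 20.546, 0.682, 0, -70.136, -16.507], TCP at [0.155, -0.657, 0.227] pointing down, gripper open.
Joint ranges: [-176.03, 176.03], [-82.01, 121.73], [-58.28, 71.71], [-173.87, 95.51], [-174.79, -0.11], [-173.66, 173.66]. Speed limits (degrees/s): [136.94, 136.94, 172.46, 180, 180, 180].

## Interface

Orientations are given as [roll, pitch, yaw] about the fixed x, y, z axes, in that order (R = Rz(yaw) Ry(pitch) Rx(roll)).
In Python, from plant import ctrl gives the robot as it stands. The module is installed in compiled form; this text tells all that it offers.
- The arm moves only by the tool servo_tool, never from a script. Its argument "deltas" is a list of rows, each a list of 3 entries, a list of its own where there are three numbers: the turn, a rotation vector about the tool's x, y, z in degrees, then the shift along the tool's x, y, z in cm, then the finger opening in cm, from 0 to 8.76. A call has 1 to 5 rows; each row is the pose to reach, as a shift and turn from the pose measured when the call began, along the tool's axes at that moment; what a row does not reach only later rows make up. A row lasts 1/10 s, in which the tool goes at most 50 mm and 8.59 degrees, less where a joint would pass 70% of its speed; a pose out of reach is approached as far as the arm can. A call with a gripper value outside its range is refused whole. The fingers move at their own pace and stop on an object; the grip force is fixed at half the most. Time passes only in rows, so rows that repeat a pose let the fingers close. It gives the time, the measured TCP pose, the force and the opening at its end, in the units of the state.
- ctrl.get_obs(): the state, without advancing time (a new reading comes with each control period).
- ctrl.snapshot(name): name is "side" or "top" or "wrist"; returns a dict with "image" (420x560x3 uint8, red, green, blue), "vertical_fov" (degrees; the focal length in pixels is half the picture's height over the tangent of half this angle, whatever the lens; pixels are square), "cx", "cy" (the principal point, pixels), "k1" (the pictures are not rectified: a ray, as slopes to the right and down, at radius r is drawn at 1 + k1 r^2 times it, then the intrinsics apply), "rvec" (rotation vector, rad) and "tvec" (3), from world to camera coordinates, as OpenCV has them. Camera axes: x right, y down, z forward; pixel columns grow to the right and rows downward; lengths in m; the calibration is good to about 2 mm. A picture is of the moment at which its call begins. There is no depth.
- ctrl.close_job(): hands the job in, once; it reports no verdict.
The state is a dict: "clock": time; "joint_pos": joint angles; "qvel": joint speeds; "tau": joint torques, N m; "tool_pos": TCP position; "orientation": TCP orientation; "force": force on the tool from outside, world axes, zero at the start; "moment": the same for the moment, N m; "opening": finger opening in m.
Only numpy, scipy, OpenCV 4.12 (cv2) and the standard library are available. Lean on these libraries where they do the work, as an engineer would, in place of code of your own. Each camera call takes 0.05 s, during which the arm holds its last target. There are 200 camera calls.

## Working session

There is one attempt and no reset: what is moved stays moved. The work goes in short steps, Python scripts to look and compute and a tool call to move; the robot and the scene stay as the last step left them, time stands still between calls to the robot, and variables do not carry over. Pictures are saved under pics/ and viewed, on a budget of 10 in all, crops included, one or two more only if the job needs it, and the job is handed in when it is done.

Besides the shell and the picture viewer there is one more tool, called after "Call:" as a command line: name --argument value ..., lists and objects as JSON in quotes. servo_tool: Moves the arm, as the interface text tells. Its arguments: {"type":"object","properties":{"deltas":{"type":"array","items":{"type":"array"}}},"required":["deltas"]}

```bash
mkdir -p pics
cat > h.py <<'E'
import numpy as np, cv2
from plant import ctrl
from scipy.spatial.transform import Rotation as R
def snap(n,f=None):
    s=ctrl.snapshot(n)
    if f: cv2.imwrite('pics/'+f,s['image'][:,:,::-1])
    np.save('/tmp/'+n+'.npy',s,allow_pickle=True); return s
def load(n): return np.load('/tmp/'+n+'.npy',allow_pickle=True).item()
def KD(s):
    f=s['image'].shape[0]/2/np.tan(np.radians(s['vertical_fov'])/2)
    return np.array([[f,0,s['cx']],[0,f,s['cy']],[0,0,1.]]),np.array([s['k1'],0,0,0.])
def proj(s,P):
    K,D=KD(s); return cv2.projectPoints(np.float64(P).reshape(-1,1,3),np.float64(s['rvec']),np.float64(s['tvec']),K,D)[0][:,0]
def ray(s,uv):
    K,D=KD(s); d=cv2.undistortPoints(np.float64(uv).reshape(-1,1,2),K,D)[:,0]
    Rm=cv2.Rodrigues(np.float64(s['rvec']))[0]; c=-Rm.T@np.float64(s['tvec']).ravel()
    return c,np.c_[d,np.ones(len(d))]@Rm
def onz(s,uv,z):
    c,d=ray(s,uv); return c+d*((z-c[2])/d[:,2])[:,None]
def tool():
    o=ctrl.get_obs(); return np.array(o['tool_pos']),R.from_euler('xyz',o['orientation'],degrees=True)
def delta(p,Rt):
    p0,R0=tool(); return np.round((R0.inv()*Rt).as_rotvec(degrees=True),1), np.round(R0.inv().apply(np.array(p)-p0)*100,2)
E
python3 - <<'E'
from h import *
a=snap('top');b=snap('side')
cv2.imwrite('pics/top.png',cv2.resize(a['image'][:,:,::-1],(800,600),interpolation=cv2.INTER_CUBIC))
cv2.imwrite('pics/side.png',cv2.resize(b['image'][:,:,::-1],(800,600),interpolation=cv2.INTER_CUBIC))
o=ctrl.get_obs();print(o)
for s in(a,b):print(ray(s,[[280,210]]))
E
```

```text
{'clock': 0.1, 'joint_pos': array([-6.02128641e+01,  2.05867910e+01,  6.41081184e-01, -1.66198170e-02,
       -7.01344163e+01, -1.65077479e+01]), 'qvel': array([-1.12514354e-04, -1.34203675e-01,  3.37359149e-02,  6.85264092e-03,
        7.74912251e-02,  1.08525266e-01]), 'tau': array([-5.44575414e-04, -5.84164882e+01,  2.93748808e+01,  7.01536372e+00,
        1.02016755e-02, -4.61206275e-05]), 'tool_pos': array([ 0.15493849, -0.65655823,  0.22574161]), 'orientation': array([  5.4748043 ,  89.91836428, 108.74853375]), 'force': array([ 0.16681962, -0.03593739,  0.59252984]), 'moment': array([ 0.05231756, -0.02058871,  0.01120646]), 'opening': 0.08749593027068785}
(array([0.26679015, 0.03836296, 1.72267779]), array([[ 0.17485814,  0.00259666, -0.98459864]]))
(array([0.0770088 , 0.88149045, 0.67429106]), array([[ 0.43367809, -0.76772727, -0.47214844]]))
```

View pics/top.png

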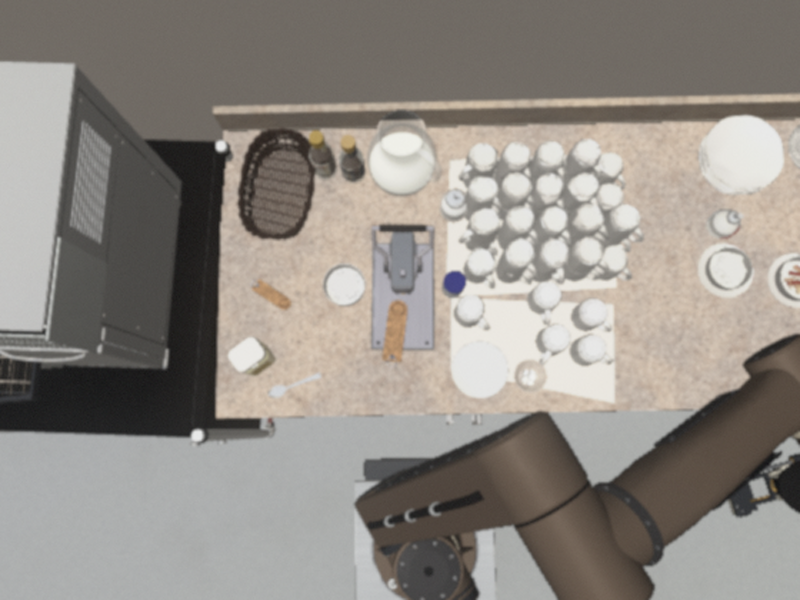

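View pics/side.png

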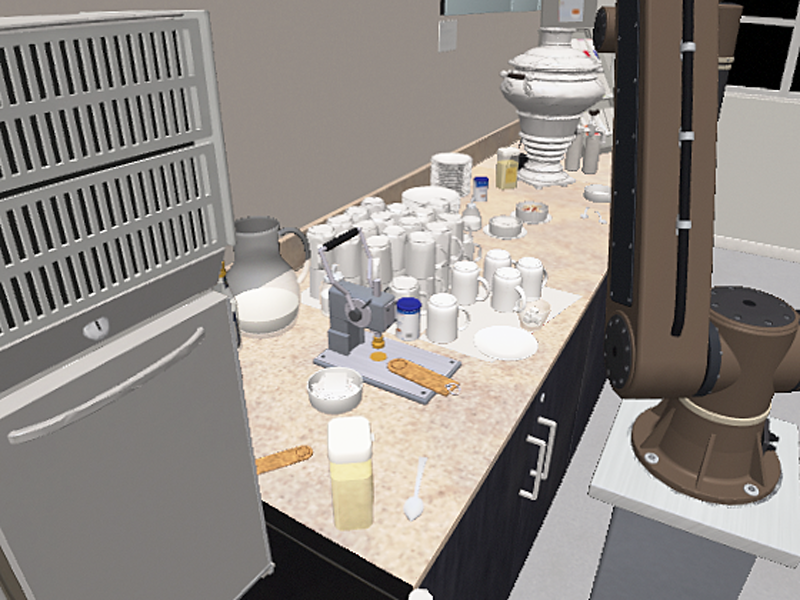

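Two tags fit by look: one on the press bed (top 395,330) and one loose on the counter (top 270,293, shorter). The description says it lies on the bed; I'm confirming with an enlarged crop.

Run:
```python
from h import *
a=load('top');b=load('side')
A=cv2.resize(a['image'][150:260,245:315,::-1],None,fx=5.4,fy=5.4,interpolation=cv2.INTER_CUBIC)
B=cv2.resize(b['image'][155:290,215:330,::-1],None,fx=3.6,fy=3.6,interpolation=cv2.INTER_CUBIC)
H=max(len(A),len(B));C=np.zeros((H,A.shape[1]+B.shape[1],3),np.uint8);C[:len(A),:A.shape[1]]=A;C[:len(B),A.shape[1]:]=B
print(A.shape,B.shape);cv2.imwrite('pics/crop.png',C)
# bed corners (top px/800 scale -> *0.7)
q=np.array([[373,349],[434,349],[434,225],[373,225]])*.7
print(onz(a,q,.014).round(3))
print(onz(a,np.array([[402,300],[388,360],[404,361]])*.7,.021).round(3), onz(a,np.array([[254,284],[289,303]])*.7,.007).round(3))
```

```text
(594, 378, 3) (486, 414, 3)
[[ 0.453  0.109  0.014]
 [ 0.45  -0.035  0.014]
 [ 0.755 -0.044  0.014]
 [ 0.758  0.105  0.014]]
[[0.569 0.038 0.021]
 [0.426 0.074 0.021]
 [0.423 0.036 0.021]] [[0.618 0.396 0.007]
 [0.57  0.311 0.007]]
```

View pics/crop.png

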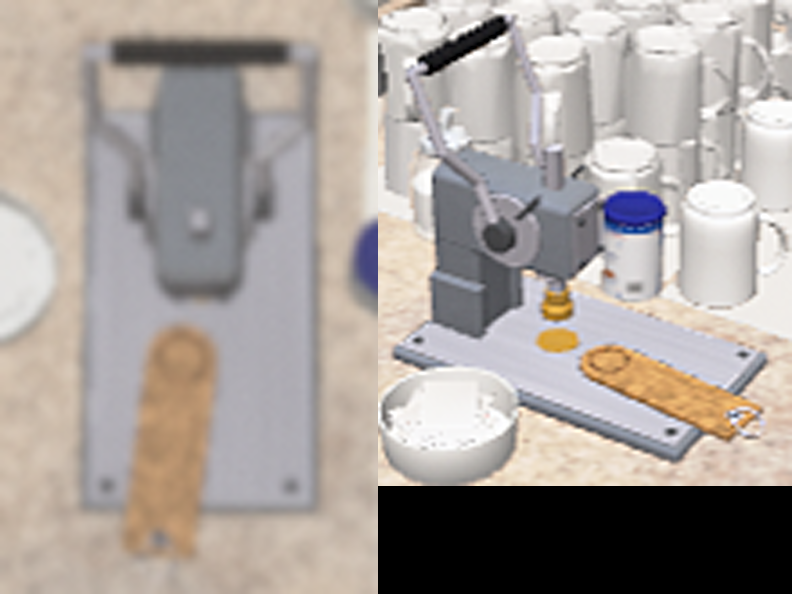

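```bash
cat > fit.py <<'E'
from h import *
from scipy.optimize import least_squares
a=load('top');b=load('side')
T=lambda p:np.array(p)/5.4+[245,150]-.4
S=lambda p:(np.array(p)-[378,0])/3.6+[215,155]-.4
# (cam, pix, press-frame pt)
pts=[(a,T([82,508]),(-.15,.075,.012)),(a,T([317,508]),(-.15,-.075,.012)),(a,T([200,222]),(0,0,.185)),
(a,T([112,51]),(.081,.05,.249)),(a,T([290,53]),(.081,-.05,.249)),
(b,S([557,340]),(0,0,.014)),(b,S([556,153]),(0,0,.185)),(b,S([557,319]),(0,0,.040)),
(b,S([680,452]),(-.15,.075,.014)),(b,S([765,355]),(-.15,-.075,.014)),(b,S([394,350]),(.11,.075,.014)),
(b,S([417,68]),(.081,.05,.249)),(b,S([512,20]),(.081,-.05,.249))]
def W(v,P):
    c,s=np.cos(v[2]),np.sin(v[2]);P=np.atleast_2d(P);return np.c_[v[0]+c*P[:,0]-s*P[:,1],v[1]+s*P[:,0]+c*P[:,1],P[:,2]]
f=lambda v:np.concatenate([(proj(s,W(v,p))[0]-u) for s,u,p in pts])
r=least_squares(f,[.6,.03,0],loss='soft_l1');print('press',r.x.round(4),r.x[2]*57.3);print(f(r.x).reshape(-1,2).round(1))
tp=[(a,T([182,356]),(0,0,.021)),(a,T([125,553]),(-.125,.023,.021)),(a,T([196,556]),(-.125,-.023,.021)),(b,S([609,360]),(0,0,.021)),
(b,S([725,436]),(-.125,.023,.021)),(b,S([762,404]),(-.125,-.023,.021))]
g=lambda v:np.concatenate([(proj(s,W(v,p))[0]-u) for s,u,p in tp])
t=least_squares(g,[.55,.04,-.1],loss='soft_l1');print('circle',t.x.round(4),t.x[2]*57.3);print(g(t.x).reshape(-1,2).round(1))
c,s=np.cos(r.x[2]),np.sin(r.x[2]);print('in press',np.array([[c,s],[-s,c]])@(t.x[:2]-r.x[:2]),t.x[2]-r.x[2])
print('tail',W(t.x,(-.095,0,.0175)))
E
python3 fit.py
```

```text
press [ 0.6032  0.0369 -0.0296] -1.694572371517234
[[-0.7  0.1]
 [-0.1  0.5]
 [-0.3 -0.8]
 [-0.4 -0.1]
 [-0.2 -0.2]
 [ 0.6  0.3]
 [-0.  -1.4]
 [ 0.5 -1.5]
 [-0.3  0.1]
 [ 1.8 -1. ]
 [-0.7 -1.2]
 [ 1.7  0.3]
 [-2.7  1.5]]
circle [ 0.5507  0.0491 -0.1352] -7.7463184019808455
[[-0.  -0.2]
 [-0.6 -1.1]
 [-0.1 -0.1]
 [ 0.   0. ]
 [ 0.9 -0.3]
 [ 0.2  0.1]]
in press [-0.05286681  0.01071445] -0.10561511396969654
tail [[0.45654522 0.06194633 0.0175    ]]
```

```bash
cat >> h.py <<'E'
def down(yaw,flip=1): # jaw axis = flip * (y axis of frame with yaw)
    z=flip*np.array([-np.sin(yaw),np.cos(yaw),0]);x=np.array([0,0,-1.]);return R.from_matrix(np.c_[x,np.cross(z,x),z])
E
python3 - <<'E'
from h import *
p,r=tool();print(r.as_matrix().round(2))
for q in [(.36,-.45,.27),(.45,-.22,.25),(.46,.0,.2)]:
  for f in(1,-1):print(q,f,*delta(q,down(-.135,f)))
E
```

```text
[[-0.   -0.97 -0.23]
 [ 0.   -0.23  0.97]
 [-1.    0.    0.  ]]
(0.36, -0.45, 0.27) 1 [21.   0.1 -0. ] [ -4.41 -24.7   15.4 ]
(0.36, -0.45, 0.27) -1 [-1.59e+02  0.00e+00  1.00e-01] [ -4.41 -24.7   15.4 ]
(0.45, -0.22, 0.25) 1 [21.   0.1 -0. ] [ -2.38 -38.74  35.72]
(0.45, -0.22, 0.25) -1 [-1.59e+02  0.00e+00  1.00e-01] [ -2.38 -38.74  35.72]
(0.46, 0.0, 0.2) 1 [21.   0.1 -0. ] [  2.65 -44.77  56.89]
(0.46, 0.0, 0.2) -1 [-1.59e+02  0.00e+00  1.00e-01] [  2.65 -44.77  56.89]
```

Call:
servo_tool --deltas '[[[4,0,0],[-1,-4,2.5],8.7],[[8,0,0],[-2,-8,5],8.7],[[12,0,0],[-3,-12,7.5],8.7],[[16,0,0],[-4,-16,10],8.7],[[21,0,0],[-4.4,-20,12.5],8.7]]'

```text
clock: 0.6
tool_pos: [0.322, -0.4877, 0.2707]
orientation: [-6.3, 90.0, 75.8]
force: [1.6, -1.6, 0.5]
opening: 0.0871
```

Run:
```python
from h import *
print(ctrl.get_obs()['joint_pos'].round(1))
for q in [(.38,-.38,.27),(.45,-.22,.25),(.46,.0,.2)]:
  print(q,*delta(q,down(-.135)))
```

```text
[-37.4  10.6  -7.1  -0.  -72.3 -60.5]
(0.38, -0.38, 0.27) [-0.2  0.   0. ] [ 0.08 -4.26 11.47]
(0.45, -0.22, 0.25) [-0.2  0.   0. ] [ 2.09 -8.99 28.28]
(0.46, 0.0, 0.2) [-0.2  0.   0. ] [ 7.11 -6.96 50.2 ]
```

Call:
servo_tool --deltas '[[[0,0,0],[0.4,-1.8,4.8],8.7],[[0,0,0],[0.8,-3.5,9.4],8.7],[[0,0,0],[1.2,-5.3,14],8.7],[[0,0,0],[1.6,-7,18.6],8.7],[[0,0,0],[2.1,-8.5,23.2],8.7]]'

```text
clock: 1.1
tool_pos: [0.4387, -0.2677, 0.2497]
orientation: [-22.3, 90.0, 59.8]
force: [1.7, -0.7, -0.0]
opening: 0.0868
```

Call:
servo_tool --deltas '[[[0,0,0],[1,-0.2,4.8],8.7],[[0,0,0],[2,-0.3,9.6],8.7],[[0,0,0],[3,0,14.4],8.7],[[0,0,0],[4,0.5,19.2],8.7],[[0,0,0],[5,1,24],8.7]]'

```text
clock: 1.6
tool_pos: [0.4614, -0.0267, 0.1995]
orientation: [-22.7, 89.9, 59.4]
force: [1.6, 0.4, 0.1]
opening: 0.0871
```

Run:
```python
from h import *
print(ctrl.get_obs()['joint_pos'].round(1))
print(*delta((.4565,.062,.12),down(-.135)))
```

```text
[  21.2    1.3  -27.4   -0.   -61.3 -119.1]
[-0.2  0.1  0. ] [7.96 1.7  8.71]
```

Call:
servo_tool --deltas '[[[0,0,0],[2,0.5,3],8.7],[[0,0,0],[4,1,6],8.7],[[0,0,0],[6,1.7,8.7],8.7],[[0,0,0],[6,1.7,8.7],8.7]]'

```text
clock: 2.0
tool_pos: [0.4548, 0.0636, 0.1371]
orientation: [108.2, 89.8, -169.5]
force: [-0.2, -0.3, 0.2]
opening: 0.0868
```

Run:
```python
from h import *
s=snap('wrist','w1.png')
tc=np.array([.5507,.0491]);th=-.135;c,n=np.cos(th),np.sin(th)
for l in [(0,0),(-.095,0),(-.125,.023),(-.125,-.023)]:
  print(l,proj(s,[tc[0]+c*l[0]-n*l[1],tc[1]+n*l[0]+c*l[1],.021])[0].round(1))
p=np.array([.6032,.0369]);print(proj(s,[[p[0],p[1],.014],[p[0],p[1],.04]]).round(1))
print(delta((.4565,.062,.016),down(-.135)))
```

```text
(0, 0) [272.3 303.4]
(-0.095, 0) [272.1 202.2]
(-0.125, 0.023) [300.3 166.5]
(-0.125, -0.023) [243.6 166.5]
[[267.3 348.8]
 [266.7 368.5]]
(array([-0. , -0.1, -0.1]), array([12.23, -0.14, -0.05]))
```

View pics/w1.png

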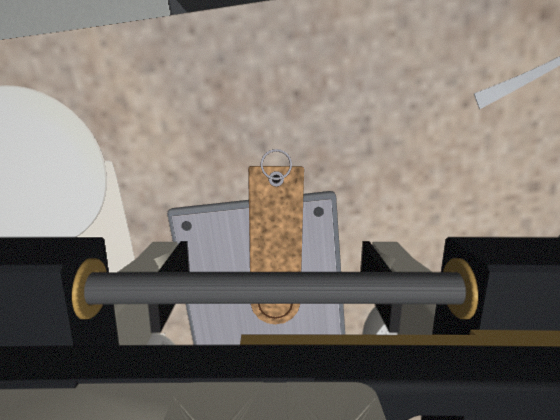

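Run:
```python
from h import *
s=load('wrist')
def W(v,P):
    c,n=np.cos(v[2]),np.sin(v[2]);P=np.atleast_2d(P);return np.c_[v[0]+c*P[:,0]-n*P[:,1],v[1]+n*P[:,0]+c*P[:,1],P[:,2]]
pr=(.6032,.0369,-.0296)
print(proj(s,W(pr,[(-.15,.075,.014),(-.15,-.075,.014)])).round(1),'meas (335,193),(169,210)')
print('bed corners',onz(s,[[335,193],[169,210]],.014),W(pr,[(-.15,.075,.014),(-.15,-.075,.014)]))
print('tail corners,head tip',onz(s,[[303,167],[249,167],[275,323]],.021),W((.5507,.0491,-.1352),[(-.125,.023,.021),(-.125,-.023,.021),(.023,0,.021)]))
```

```text
[[335.5 190.5]
 [161.2 208.5]] meas (335,193),(169,210)
bed corners [[ 0.45757625  0.11571801  0.014     ]
 [ 0.4532542  -0.02730244  0.014     ]] [[ 0.45548538  0.1163065   0.014     ]
 [ 0.45104603 -0.03362779  0.014     ]]
tail corners,head tip [[0.4306436  0.09085043 0.021     ]
 [0.4247128  0.04738268 0.021     ]
 [0.57119555 0.04876164 0.021     ]] [[0.42994084 0.08873867 0.021     ]
 [0.42374057 0.04315845 0.021     ]
 [0.57349011 0.04599986 0.021     ]]
```

Call:
servo_tool --deltas '[[[0,0,0],[4,-0.1,0.1],8.7],[[0,0,0],[8,-0.1,0.1],8.7],[[0,0,0],[10.5,-0.1,0.1],8.7],[[0,0,0],[11.8,-0.1,0.1],8.7],[[0,0,0],[12.2,-0.1,0.1],8.7]]'

```text
clock: 2.55
tool_pos: [0.4558, 0.0625, 0.0152]
orientation: [121.9, 89.7, -155.9]
force: [0.6, -1.1, -0.3]
opening: 0.0867
```

Call:
servo_tool --deltas '[[[0,0,0],[0,0,0],5.2],[[0,0,0],[0,0,0],5.2],[[0,0,0],[0,0,0],4.8],[[0,0,0],[0,0,0],4.8],[[0,0,0],[0,0,0],4.4]]'

```text
clock: 3.05
tool_pos: [0.4561, 0.0627, 0.0158]
orientation: [119.1, 89.8, -158.7]
force: [-0.4, 0.4, 0.0]
opening: 0.0526
```

Call:
servo_tool --deltas '[[[0,0,0],[0,0,0],4.2],[[0,0,0],[0,0,0],4.2],[[0,0,0],[0,0,0],4.2],[[0,0,0],[0,0,0],4.2]]'

```text
clock: 3.45
tool_pos: [0.4562, 0.0627, 0.016]
orientation: [119.6, 89.8, -158.2]
force: [-1.3, 0.6, 4.2]
opening: 0.0454
```

Run:
```python
from h import *
p,r=tool();print(p,r.as_matrix().round(3))
# tail currently at tcp; heading -.135 + goal: circle at press origin, yaw=-.0296
th=-.0296;g=np.array([.6032,.0369])-.095*np.array([np.cos(th),np.sin(th)])
tc=np.array([.5507,.0491])
print('goal tail',g,delta((g[0],g[1],p[2]),down(th)), 'est dx from tail est', .6032-.5507)
```

```text
[0.45617941 0.06274199 0.0159502 ] [[-0.003 -0.991  0.135]
 [-0.001  0.135  0.991]
 [-1.     0.003 -0.002]]
goal tail [0.50824161 0.03971159] (array([-6.1, -0.1, -0.2]), array([-0.01, -5.47, -1.58])) est dx from tail est 0.05249999999999999
```

Call:
servo_tool --deltas '[[[-1.2,0,0],[0,-1.2,-0.3],4.2],[[-2.5,0,0],[0,-2.4,-0.7],4.2],[[-4,0,0],[0,-3.7,-1.1],4.2],[[-5.3,0,0],[0,-4.8,-1.4],4.2],[[-6.1,0,0],[0,-5.4,-1.6],4.2]]'

```text
clock: 3.95
tool_pos: [0.5068, 0.0391, 0.0159]
orientation: [110.6, 89.7, -161.1]
force: [-7.6, 4.2, 13.2]
opening: 0.0454
```

Call:
servo_tool --deltas '[[[0,0,0],[0,0,0],4.2],[[0,0,0],[0,0,0],4.2]]'

```text
clock: 4.15
tool_pos: [0.5071, 0.0389, 0.016]
orientation: [112.4, 89.7, -159.3]
force: [1.5, -1.3, 2.1]
opening: 0.0452
```

Run:
```python
from h import *
p,r=tool();print(p,r.as_matrix().round(3))
a=snap('top');b=snap('side');w=snap('wrist')
A=cv2.resize(w['image'][150:350,180:400,::-1],None,fx=1.8,fy=1.8,interpolation=cv2.INTER_CUBIC)
B=cv2.resize(b['image'][220:290,240:330,::-1],None,fx=4.3,fy=4.3,interpolation=cv2.INTER_CUBIC)
H=max(len(A),len(B));C=np.zeros((H,A.shape[1]+B.shape[1],3),np.uint8);C[:len(A),:A.shape[1]]=A;C[:len(B),A.shape[1]:]=B
print(A.shape,B.shape);cv2.imwrite('pics/c2.png',C)
```

```text
[0.50707071 0.03893526 0.0159972 ] [[-0.005 -1.     0.029]
 [-0.002  0.029  1.   ]
 [-1.     0.005 -0.002]]
(360, 396, 3) (301, 387, 3)
```

View pics/c2.png

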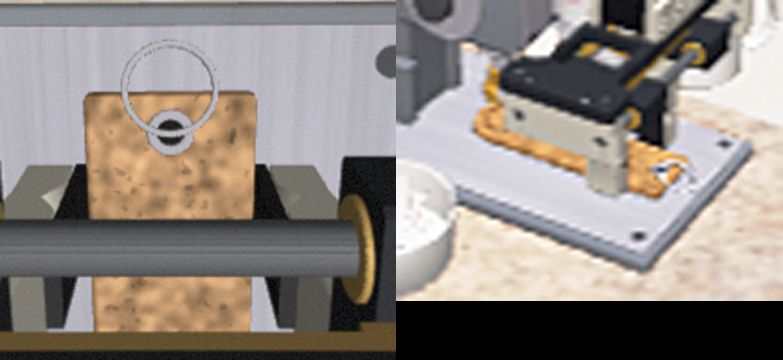

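Run:
```python
from h import *
w=load('wrist')
U=lambda p:np.array(p)/1.8+[180,150]-.3
print('bed edge',onz(w,U([[170,24],[90,25],[250,23]]),.014),'bolt',onz(w,U([[392,62]]),.014))
t=onz(w,U([[84,94],[257,94]]),.021);print('tail',t,np.linalg.norm(t[0]-t[1]))
```

```text
bed edge [[0.45992967 0.04080132 0.014     ]
 [0.45959305 0.01982164 0.014     ]
 [0.46027985 0.0617528  0.014     ]] bolt [[0.47179954 0.09947141 0.014     ]]
tail [[0.47642405 0.0180944  0.021     ]
 [0.47770671 0.06278507 0.021     ]] 0.044709063439406255
```

Call:
servo_tool --deltas '[[[0,0,0],[0,0,0],5],[[0,0,0],[0,0,0],6.5],[[0,0,0],[0,0,0],7.5],[[0,0,0],[0,0,0],8.5],[[0,0,0],[0,0,0],8.5]]'

```text
clock: 4.8
tool_pos: [0.5068, 0.0392, 0.0159]
orientation: [111.1, 89.7, -160.5]
force: [-0.1, 0.4, 0.7]
opening: 0.0762
```

Call:
servo_tool --deltas '[[[0,0,0],[-2,0,0],8.5],[[0,0,0],[-6,1,0],8.5],[[0,0,0],[-11,2,0],8.5],[[0,0,0],[-16,3,-2],8.5],[[0,0,0],[-21,4,-5],8.5]]'

```text
clock: 5.3
tool_pos: [0.4687, -0.002, 0.2159]
orientation: [111.3, 89.8, -160.2]
force: [1.5, 0.6, -0.1]
opening: 0.085
```

Call:
servo_tool --deltas '[[[0,0,0],[-2,0,-4.5],8.5],[[0,0,0],[-4,0,-9],8.5],[[0,0,0],[-4,0,-14],8.5],[[0,0,0],[-4,0,-19],8.5],[[0,0,0],[-4,0,-24],8.5]]'

```text
clock: 5.8
tool_pos: [0.4619, -0.2437, 0.2568]
orientation: [117.8, 89.8, -153.8]
force: [1.9, 0.8, 1.0]
opening: 0.0847
```

Run:
```python
from h import *
print(ctrl.get_obs()['tool_pos'])
a=snap('top');b=snap('side')
A=cv2.resize(a['image'][150:260,245:315,::-1],None,fx=5.4,fy=5.4,interpolation=cv2.INTER_CUBIC)
B=cv2.resize(b['image'][205:290,215:330,::-1],None,fx=3.6,fy=3.6,interpolation=cv2.INTER_CUBIC)
H=max(len(A),len(B));C=np.zeros((H,A.shape[1]+B.shape[1],3),np.uint8);C[:len(A),:A.shape[1]]=A;C[:len(B),A.shape[1]:]=B
print(A.shape,B.shape);cv2.imwrite('pics/c3.png',C)
print('wristcam then',ray(load('wrist'),[[280,210]])[0])
```

```text
[ 0.46188401 -0.24368722  0.25678156]
(594, 378, 3) (306, 414, 3)
wristcam then [0.437369   0.04189628 0.17322445]
```

View pics/c3.png

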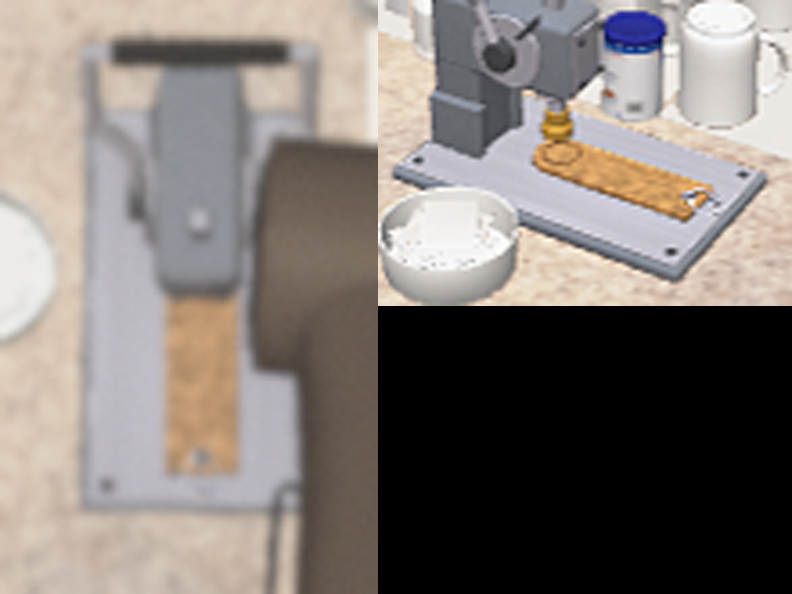

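```bash
sed -i '/^tp=/,$d' fit.py
cat > fit2.py <<'E'
from fit import *
S2=lambda p:(np.array(p)-[378,0])/3.6+[215,205]-.4
v=r.x
def L(w): # to press frame
    c,s=np.cos(v[2]),np.sin(v[2]);return (w[:,:2]-v[:2])@np.array([[c,-s],[s,c]])*1000
print('side circle/patch', L(onz(b,[S2([559,153])],.021)),L(onz(b,[S2([557,160])],.014)),L(onz(b,[S2([557,139])],.040)))
print('side bed front', L(onz(b,[S2([680,272]),S2([765,175])],.014)))
print('side tail corners', L(onz(b,[S2([688,219]),S2([719,190])],.021)))
print('top tail corners', L(onz(a,[T([166,473]),T([239,473])],.021)),'bed',L(onz(a,[T([82,505]),T([317,505])],.014)))
E
python3 fit2.py
```

```text
press [ 0.6032  0.0369 -0.0296] -1.694572371517234
[[-0.7  0.1]
 [-0.1  0.5]
 [-0.3 -0.8]
 [-0.4 -0.1]
 [-0.2 -0.2]
 [ 0.6  0.3]
 [-0.  -1.4]
 [ 0.5 -1.5]
 [-0.3  0.1]
 [ 1.8 -1. ]
 [-0.7 -1.2]
 [ 1.7  0.3]
 [-2.7  1.5]]
side circle/patch [[ 0.81724441 -0.95849194]] [[ 2.56765493 -0.53649497]] [[-3.05403387  7.32769423]]
side bed front [[-150.56696096   74.18264249]
 [-148.05242442  -67.67933149]]
side tail corners [[-129.14714136   23.64342651]
 [-131.29168774  -21.62488807]]
top tail corners [[-128.03984575   19.83563329]
 [-127.61813284  -25.940102  ]] bed [[-147.90647538   72.53417578]
 [-146.52831439  -75.12998702]]
```

Run:
```python
from fit import *
v=r.x; f=9
old=cv2.resize(cv2.imread('pics/side.png'),(560,420),interpolation=cv2.INTER_AREA)
new=b['image'][:,:,::-1]
x0,y0,x1,y1=250,225,294,275
out=[]
t=np.linspace(0,2*np.pi,90)
ring=lambda R,z,x=0:W(v,np.c_[x+R*np.cos(t),R*np.sin(t),0*t+z])
for im,rs in((old,[(.013,.04)]),(new,[(.013,.04),(.015,.021),(.023,.021)])):
    c=cv2.resize(np.ascontiguousarray(im[y0:y1,x0:x1]),None,fx=f,fy=f,interpolation=cv2.INTER_CUBIC)
    for R_,z in rs: cv2.polylines(c,[np.int32((proj(b,ring(R_,z))-[x0,y0]+.5)*f)],True,(255,0,0) if z>.03 else (0,255,0),1)
    out.append(c)
cv2.imwrite('pics/c4.png',np.hstack(out));print(np.hstack(out).shape)
e=proj(b,W(v,[(0,0,.021),(.01,0,.021),(0,.01,.021)]));print(((e[1:]-e[0])*f).round(1))
```

```text
press [ 0.6032  0.0369 -0.0296] -1.694572371517234
[[-0.7  0.1]
 [-0.1  0.5]
 [-0.3 -0.8]
 [-0.4 -0.1]
 [-0.2 -0.2]
 [ 0.6  0.3]
 [-0.  -1.4]
 [ 0.5 -1.5]
 [-0.3  0.1]
 [ 1.8 -1. ]
 [-0.7 -1.2]
 [ 1.7  0.3]
 [-2.7  1.5]]
(450, 792, 3)
[[-26.3  -9.1]
 [-17.3  14.9]]
```

View pics/c4.png

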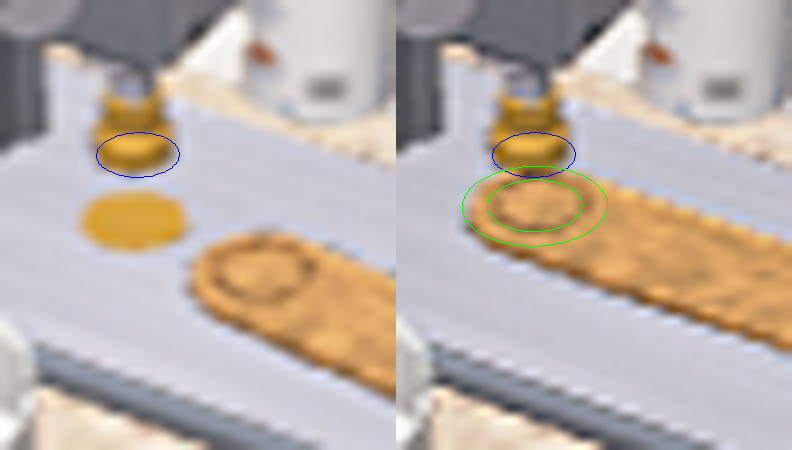

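The tag is in the right orientation but sits about 4 mm short of the die axis: in the crop the circle is at (539,206) against about (531,202) wanted. I'll regrip and push it 4 mm further.

Call:
servo_tool --deltas '[[[0,0,0],[2,0,5],8.5],[[0,0,0],[4,0,10],8.5],[[0,0,0],[5,-1,15],8.5],[[0,0,0],[5,-2,20],8.5],[[0,0,0],[6,-3,24.5],8.5]]'

```text
clock: 6.4
tool_pos: [0.4983, -0.004, 0.1965]
orientation: [116.2, 89.8, -155.7]
force: [-0.1, -0.7, 0.8]
opening: 0.0851
```

Run:
```python
from h import *
print(ctrl.get_obs()['joint_pos'].round(1),delta((.507,.039,.016),down(-.0296)))
```

```text
[  22.2    5.2  -23.6    0.   -61.4 -114. ] (array([-0.2, -0.1, -0.2]), array([18.04, -0.79,  4.35]))
```

Call:
servo_tool --deltas '[[[0,0,0],[3,-0.4,2.5],8.5],[[0,0,0],[7,-0.8,4.4],8.5],[[0,0,0],[11.5,-0.8,4.4],8.5],[[0,0,0],[15.5,-0.8,4.4],8.5],[[0,0,0],[17,-0.8,4.4],8.5]]'

```text
clock: 6.9
tool_pos: [0.5044, 0.0392, 0.0228]
orientation: [113.6, 89.5, -158.3]
force: [-0.7, -0.9, 0.8]
opening: 0.0849
```

Call:
servo_tool --deltas '[[[0,0,0],[0.5,0,0],7],[[0,0,0],[0.9,0,0],6],[[0,0,0],[0.9,0,0],5.2],[[0,0,0],[0.9,0,0],4.8],[[0,0,0],[0.9,0,0],4.2]]'

```text
clock: 7.4
tool_pos: [0.5048, 0.0394, 0.0146]
orientation: [113.1, 89.6, -158.7]
force: [0.4, 0.5, -1.0]
opening: 0.0505
```

Call:
servo_tool --deltas '[[[0,0,0],[0,0,0],4.2],[[0,0,0],[0,0,0],4.2],[[0,0,0],[0,0,0],4.2],[[0,0,0],[0,0,0],4.2]]'

```text
clock: 7.8
tool_pos: [0.505, 0.0394, 0.0147]
orientation: [113.7, 89.6, -158.1]
force: [-2.2, 0.3, 1.5]
opening: 0.0455
```

Run:
```python
from h import *
p,_=tool();print(p,delta((p[0]+.004,p[1],.016),down(-.0296)))
```

```text
[0.50495258 0.03936685 0.01472651] (array([-0.2, -0.2, -0.4]), array([-0.13, -0.4 ,  0.01]))
```

Call:
servo_tool --deltas '[[[0,0,0],[-0.05,-0.2,0],4.2],[[0,0,0],[-0.05,-0.4,0],4.2],[[0,0,0],[-0.05,-0.45,0],4.2],[[0,0,0],[-0.05,-0.45,0],4.2]]'

```text
clock: 8.2
tool_pos: [0.5095, 0.0392, 0.0151]
orientation: [113.7, 89.5, -158.2]
force: [0.2, -0.4, -0.7]
opening: 0.0452
```

Call:
servo_tool --deltas '[[[0,0,0],[0,0,0],5],[[0,0,0],[0,0,0],6.5],[[0,0,0],[0,0,0],7.5],[[0,0,0],[0,0,0],8.5],[[0,0,0],[0,0,0],8.5]]'

```text
clock: 8.7
tool_pos: [0.5095, 0.0392, 0.0151]
orientation: [113.6, 89.6, -158.3]
force: [-0.2, 0.1, -1.2]
opening: 0.0766
```

Call:
servo_tool --deltas '[[[0,0,0],[-2,0,0],8.5],[[0,0,0],[-6,1,0],8.5],[[0,0,0],[-11,2,0],8.5],[[0,0,0],[-16,3,-2],8.5],[[0,0,0],[-21,4,-5],8.5]]'

```text
clock: 9.2
tool_pos: [0.4717, -0.0016, 0.2153]
orientation: [114.2, 89.6, -157.5]
force: [1.6, 0.7, 0.2]
opening: 0.0849
```

Call:
servo_tool --deltas '[[[0,0,0],[-2,0,-4],8.5],[[0,0,0],[-6,0,-8],8.5],[[0,0,0],[-10,0,-10],8.5]]'

```text
clock: 9.5
tool_pos: [0.4677, -0.1025, 0.3154]
orientation: [108.9, 89.5, -162.9]
force: [1.6, 0.9, 0.5]
opening: 0.0849
```

Run:
```python
from fit import *
b=snap('side');a=snap('top');v=r.x;f=10
x0,y0,x1,y1=250,225,294,275
c=cv2.resize(np.ascontiguousarray(b['image'][y0:y1,x0:x1,::-1]),None,fx=9,fy=9,interpolation=cv2.INTER_CUBIC)
d=cv2.resize(np.ascontiguousarray(a['image'][195:250,255:308,::-1]),None,fx=7,fy=7,interpolation=cv2.INTER_CUBIC)
t=np.linspace(0,2*np.pi,90)
def dr(c,s,P,o,f):cv2.polylines(c,[np.int32((proj(s,W(v,P))-o+.5)*f)],True,(0,255,0),1)
dr(c,b,np.c_[.015*np.cos(t),.015*np.sin(t),0*t+.021],[x0,y0],9)
dr(c,b,np.c_[.013*np.cos(t),.013*np.sin(t),0*t+.040],[x0,y0],9)
dr(d,a,[(-.125,.023,.021),(-.125,-.023,.021),(0,-.023,.021),(0,.023,.021)],[255,195],7)
dr(d,a,[(-.15,.075,.007),(-.15,-.075,.007),(-.03,-.075,.014),(-.03,.075,.014)],[255,195],7)
C=np.zeros((450,c.shape[1]+d.shape[1],3),np.uint8);C[:,:c.shape[1]]=c;C[:d.shape[0],c.shape[1]:]=d
cv2.imwrite('pics/c5.png',C);print(C.shape)
```

```text
press [ 0.6032  0.0369 -0.0296] -1.694572371517234
[[-0.7  0.1]
 [-0.1  0.5]
 [-0.3 -0.8]
 [-0.4 -0.1]
 [-0.2 -0.2]
 [ 0.6  0.3]
 [-0.  -1.4]
 [ 0.5 -1.5]
 [-0.3  0.1]
 [ 1.8 -1. ]
 [-0.7 -1.2]
 [ 1.7  0.3]
 [-2.7  1.5]]
(450, 767, 3)
```

View pics/c5.png

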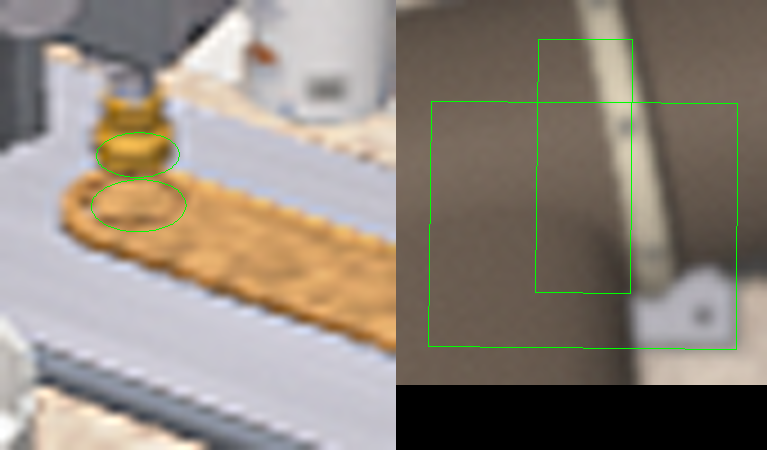

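The circle now sits under the die, at about (133,203) in the crop against (134,201) wanted. The tag head's edge is at 62, as expected. Next is the handle.

```bash
cat > bar.py <<'E'
from h import *
v=(.6032,.0369,-.0296)
def barw(q,dz=0):
    a=q-.40; x=.026+.140*np.sin(-a); z=.120+.140*np.cos(a)
    c,s=np.cos(v[2]),np.sin(v[2]);return np.array([v[0]+c*x,v[1]+s*x,z+dz])
z=-np.array([np.cos(v[2]),np.sin(v[2]),0]);x=np.array([0,0,-1.]);Rb=R.from_matrix(np.c_[x,np.cross(z,x),z])
E
python3 - <<'E'
from bar import *
a=snap('top');print('pitcher',onz(a,[[280,135]],.1))
print(ctrl.get_obs()['joint_pos'].round(1));p=barw(0);print(p,barw(1.1))
print(delta((p[0],p[1],.32),Rb))
E
```

```text
pitcher [[0.80996347 0.03758562 0.1       ]]
[ 1.130e+01 -1.000e+00 -1.410e+01  1.000e-01 -7.700e+01 -1.032e+02]
[0.6836833  0.034517   0.24894854] [0.53903764 0.03879976 0.22707791]
(array([-90.2,  -0.1,  -0.1]), array([ -0.26, -20.88,  14.36]))
```

Call:
servo_tool --deltas '[[[-8,0,0],[-1,-2,1.4],5],[[-16,0,0],[-1,-4,2.8],5],[[-24,0,0],[-1,-6,4.2],5],[[-32,0,0],[-1,-8,5.6],5],[[-40,0,0],[-1,-10,7],5]]'

```text
clock: 10.15
tool_pos: [0.5728, -0.0344, 0.3264]
orientation: [97.8, 89.8, -133.8]
force: [-0.8, -0.8, -0.0]
opening: 0.0522
```

Run:
```python
from bar import *
p=barw(0);print(ctrl.get_obs()['joint_pos'].round(1),delta((p[0],p[1],.32),Rb))
```

```text
[ 16.1   8.3  -2.9   0.1 -79.  -67.7] (array([-49.8,   0. ,  -0.2]), array([  0.61, -12.97,  -1.5 ]))
```

Call:
servo_tool --deltas '[[[-8.5,0,0],[0.1,-2.5,-0.3],5],[[-17,0,0],[0.2,-5,-0.6],5],[[-25.5,0,0],[0.3,-7.5,-0.9],5],[[-34,0,0],[0.4,-10.5,-1.2],5],[[-42,0,0],[0.5,-13,-1.5],5]]'

```text
clock: 10.65
tool_pos: [0.6845, 0.0362, 0.3194]
orientation: [38.3, 89.7, -150.8]
force: [-0.5, -0.2, 0.1]
opening: 0.05
```

Call:
servo_tool --deltas '[[[-7,0,0],[0,0,0],5],[[-7,0,0],[0,0,0],5]]'

```text
clock: 10.85
tool_pos: [0.6843, 0.0373, 0.3169]
orientation: [22.6, 89.5, -159.4]
force: [-1.4, -0.7, -0.8]
opening: 0.05
```

Run:
```python
from bar import *
p=barw(0);print(ctrl.get_obs()['joint_pos'].round(1),delta((p[0],p[1],p[2]-.019),Rb))
s=snap('wrist');b=snap('side')
A=s['image'][:,80:480,::-1];B=cv2.resize(b['image'][110:290,200:370,::-1],None,fx=2.33,fy=2.33,interpolation=cv2.INTER_CUBIC)[:420]
C=np.zeros((420,A.shape[1]+B.shape[1],3),np.uint8);C[:,:A.shape[1]]=A;C[:len(B),A.shape[1]:]=B;cv2.imwrite('pics/c6.png',C)
c,n=np.cos(-.0296),np.sin(-.0296)
print(proj(s,[p+.05*np.array([-n,c,0]),p-.05*np.array([-n,c,0])])-[80,0])
```

```text
[ 19.4  19.7  11.    0.  -81.7 -21.4] (array([-0.3,  0.4, -0.2]), array([ 8.7 ,  0.25, -0.01]))
[[196.67042993 279.52581221]
 [196.15142969 141.15388147]]
```

View pics/c6.png

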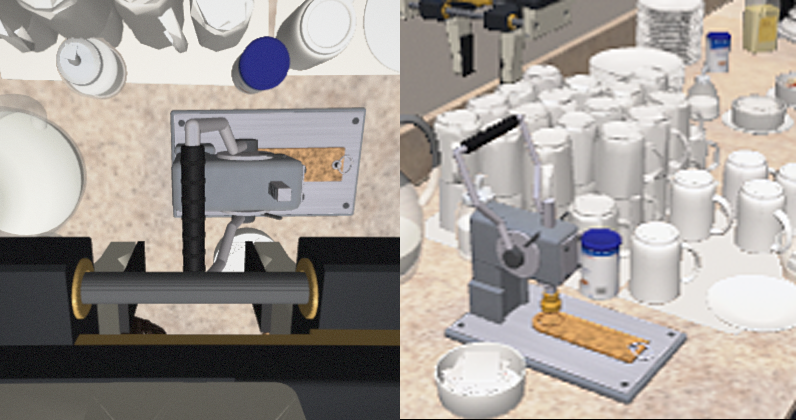

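The wrist picture shows the bar at column 193 (196 predicted) between the jaws. Descending and closing on it.

Call:
servo_tool --deltas '[[[0,0,0],[3,0.1,0],5],[[0,0,0],[6,0.2,0],5],[[0,0,0],[8,0.2,0],5],[[0,0,0],[8.6,0.2,0],5],[[0,0,0],[8.6,0.2,0],4]]'

```text
clock: 11.45
tool_pos: [0.683, 0.0339, 0.2324]
orientation: [27.8, 89.6, -154.6]
force: [-0.7, -0.1, 0.8]
opening: 0.0463
```

Call:
servo_tool --deltas '[[[0,0,0],[0,0,0],3],[[0,0,0],[0,0,0],2],[[0,0,0],[0,0,0],1],[[0,0,0],[0,0,0],0.8],[[0,0,0],[0,0,0],0.8]]'

```text
clock: 11.95
tool_pos: [0.6843, 0.034, 0.2332]
orientation: [44.0, 89.8, -138.5]
force: [4.8, -1.3, 0.6]
opening: 0.0153
```

Call:
servo_tool --deltas '[[[0,0,0],[0,0,0],0.8],[[0,0,0],[0,0,0],0.8]]'

```text
clock: 12.15
tool_pos: [0.6846, 0.0339, 0.2332]
orientation: [47.4, 89.8, -135.0]
force: [4.6, -0.6, -2.7]
opening: 0.0148
```

Run:
```python
from bar import *
p,_=tool();p0=barw(0);off=p-p0;print('tcp-bar0',off)
for q in (.1,.2,.3,.4,.5,.6,.7,.8,.9,1.,1.1):print(q,delta(p+barw(q)-p0,Rb))
```

```text
tcp-bar0 [ 0.00087644 -0.00059931 -0.01576262]
0.1 (array([-0.8,  0.2, -0.2]), array([-0.48,  0.02,  1.32]))
0.2 (array([-0.8,  0.2, -0.2]), array([-0.82,  0.04,  2.67]))
0.3 (array([-0.8,  0.2, -0.2]), array([-1.02,  0.06,  4.06]))
0.4 (array([-0.8,  0.2, -0.2]), array([-1.09,  0.07,  5.45]))
0.5 (array([-0.8,  0.2, -0.2]), array([-1.02,  0.09,  6.85]))
0.6 (array([-0.8,  0.2, -0.2]), array([-0.8 ,  0.11,  8.23]))
0.7 (array([-0.8,  0.2, -0.2]), array([-0.45,  0.13,  9.59]))
0.8 (array([-0.8,  0.2, -0.2]), array([ 0.03,  0.14, 10.9 ]))
0.9 (array([-0.8,  0.2, -0.2]), array([ 0.64,  0.16, 12.16]))
1.0 (array([-0.8,  0.2, -0.2]), array([ 1.38,  0.17, 13.35]))
1.1 (array([-0.8,  0.2, -0.2]), array([ 2.23,  0.18, 14.46]))
```

Call:
servo_tool --deltas '[[[0,0,0],[-0.48,0,1.3],0.8],[[0,0,0],[-0.82,0,2.7],0.8],[[0,0,0],[-1.0,0.1,4.1],0.8],[[0,0,0],[-1.1,0.1,5.5],0.8],[[0,0,0],[-1.0,0.1,6.8],0.8]]'

```text
clock: 12.65
tool_pos: [0.617, 0.0356, 0.2436]
orientation: [76.1, 89.8, -106.4]
force: [7.9, -3.3, -4.0]
opening: 0.0149
```

```bash
cat >> bar.py <<'E'
off=np.array([.0009,-.0006,-.0158])
def est():
    p=tool()[0]-off; d=(p[:2]-np.array(v[:2]))@[np.cos(v[2]),np.sin(v[2])]-.026; h=p[2]-.12
    return .40-np.arctan2(d,h), np.hypot(d,h)
E
python3 - <<'E'
from bar import *
print(est(),ctrl.get_obs()['force'])
for q in (.5,.6,.7,.8,.9,1.,1.1):print(q,delta(barw(q)+off,Rb))
E
```

```text
(np.float64(0.4937461202002368), np.float64(0.1400457616062235)) [ 7.92984222 -3.26671769 -3.98479458]
0.5 (array([-0.8,  0. , -0.2]), array([ 0.01, -0.03,  0.09]))
0.6 (array([-0.8,  0. , -0.2]), array([ 0.22, -0.01,  1.47]))
0.7 (array([-0.8,  0. , -0.2]), array([0.57, 0.01, 2.83]))
0.8 (array([-0.8,  0. , -0.2]), array([1.05, 0.02, 4.14]))
0.9 (array([-0.8,  0. , -0.2]), array([1.66, 0.04, 5.4 ]))
1.0 (array([-0.8,  0. , -0.2]), array([2.39, 0.05, 6.59]))
1.1 (array([-0.8,  0. , -0.2]), array([3.24, 0.06, 7.71]))
```

Call:
servo_tool --deltas '[[[0,0,0],[0.22,0,1.5],0.8],[[0,0,0],[0.57,0,2.8],0.8],[[0,0,0],[1.05,0,4.1],0.8],[[0,0,0],[1.65,0,5.4],0.8],[[0,0,0],[2.1,0,6.1],0.8]]'

```text
clock: 13.15
tool_pos: [0.557, 0.0372, 0.2236]
orientation: [126.1, 89.7, -56.4]
force: [9.4, -7.0, 0.6]
opening: 0.015
```

Run:
```python
from bar import *
print(est(),ctrl.get_obs()['force'])
for q in (.95,1.,1.05,1.1,1.12):print(q,delta(barw(q)+off,Rb))
```

```text
(np.float64(0.9491743171324826), np.float64(0.1399809938995992)) [ 9.42948726 -6.97546822  0.63622383]
0.95 (array([-0.7, -0.2, -0.2]), array([ 0.  , -0.05,  0.01]))
1.0 (array([-0.7, -0.2, -0.2]), array([ 0.38, -0.04,  0.6 ]))
1.05 (array([-0.7, -0.2, -0.2]), array([ 0.79, -0.04,  1.17]))
1.1 (array([-0.7, -0.2, -0.2]), array([ 1.23, -0.03,  1.72]))
1.12 (array([-0.7, -0.2, -0.2]), array([ 1.41, -0.03,  1.93]))
```

Call:
servo_tool --deltas '[[[0,0,0],[0.38,0,0.6],0.8],[[0,0,0],[0.8,0,1.2],0.8],[[0,0,0],[1.2,0,1.7],0.8],[[0,0,0],[1.25,0,1.75],0.8],[[0,0,0],[1.25,0,1.75],0.8]]'

```text
clock: 13.65
tool_pos: [0.5426, 0.0375, 0.2133]
orientation: [155.8, 89.4, -26.5]
force: [10.9, -4.9, 2.3]
opening: 0.015
```

Run:
```python
from bar import *
print(est(),ctrl.get_obs()['force'])
b=snap('side');x0,y0,x1,y1=225,160,305,275
c=cv2.resize(np.ascontiguousarray(b['image'][y0:y1,x0:x1,::-1]),None,fx=5.2,fy=5.2,interpolation=cv2.INTER_CUBIC)
cv2.imwrite('pics/c7.png',c)
```

```text
(np.float64(1.0760599148572139), np.float64(0.1398994083704962)) [10.91592591 -4.94497663  2.29169128]
```

View pics/c7.png

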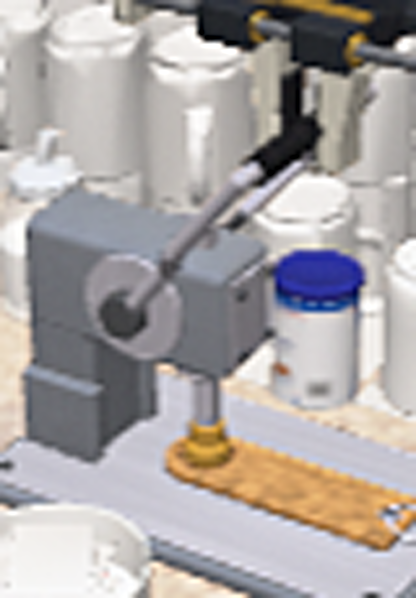

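The arm lies over the dark rib, at (170,262) in the picture, and the die is down on the tag. The estimate is 1.076 rad, so I'll nudge it to 1.10.

Call:
servo_tool --deltas '[[[0,0,0],[0.25,0,0.3],0.8],[[0,0,0],[0.25,0,0.3],0.8],[[0,0,0],[0.25,0,0.3],0.8]]'

```text
clock: 14.0
tool_pos: [0.5428, 0.0374, 0.2134]
orientation: [166.0, 89.0, -16.3]
force: [10.5, -3.9, 3.6]
opening: 0.0151
```

Run:
```python
from bar import *
print(est(),ctrl.get_obs()['force'],ctrl.get_obs()['qvel'].round(2))
```

```text
(np.float64(1.0742017146726113), np.float64(0.13979253236420888)) [10.45526552 -3.85616063  3.61903013] [-0.09  0.02 -0.01  0.05 -0.17  0.05]
```

Call:
servo_tool --deltas '[[[0,0,0],[0.5,0,0.65],0.8],[[0,0,0],[0.5,0,0.65],0.8],[[0,0,0],[0.5,0,0.65],0.8]]'

```text
clock: 14.3
tool_pos: [0.5398, 0.0375, 0.2108]
orientation: [170.6, 88.6, -11.6]
force: [11.1, -5.0, 4.0]
opening: 0.0148
```

Run:
```python
from bar import *
print(est(),ctrl.get_obs()['force'],ctrl.get_obs()['qvel'].round(2))
```

```text
(np.float64(1.10302866200829), np.float64(0.13974618672977634)) [11.13880517 -5.01196419  4.0146402 ] [-0.15  0.06  0.23  0.01 -0.18  0.08]
```

Run:
```python
from bar import *
for i in range(4): ctrl.snapshot('side')
print(est(),ctrl.get_obs()['opening'],ctrl.get_obs()['force'])
q=est()[0]
if 1.06<q<1.14: print(ctrl.close_job())
```

```text
(np.float64(1.1026045297862128), np.float64(0.13974137678855353)) 0.014987199469611513 [12.12541218 -3.21334765  3.69914083]
the job is handed in; nothing more can be done
None
```

I slid the tag under the die, let go of it, pulled the handle to the index mark and handed the job in while still holding it there, at about 14.5 s on the robot clock.

- **Tag placing:** The first slide stopped about 4 mm short by the side view and the bed-edge check. I regripped the tag and pushed it 4.5 mm further. The side view then put the circle within about 2 mm of the die axis, with the tag straight.
- **Sideways position:** After the first slide the two cameras disagreed. The top view put the tag about 2 mm to the right, and the side view put it between 0 and 2 mm to the left. After the push the arm hid the tag from the top camera, so this was not settled; either reading is inside the 6 mm allowed.
- **Handle:** My last estimate, worked out from the tool position, was 1.103 rad, steady over 0.2 s. The bar was gripped at an opening of 15 mm, and the pull was about 13 N.
- **Print:** A picture taken just before the last nudge, at about 1.08 rad, showed the die down on the tag and the arm over the dark rib. I could not measure the die's pressing force directly.
- **First nudge:** It did not move the lever, which stayed at 1.074 rad; a second, larger one brought it to the mark.
- **Bystanders:** I saw nothing moved in the pictures I viewed, but I did not measure their positions.

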